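# Put the washed rolling pins away

## Task

The four washed rolling pins lie on the wire drying rack. Put them all away on the storage rack, each lying centred and fully down in the steel saddle made for its thickness: the thinnest pin in the narrowest saddle, the thickest in the widest. Lower them in rather than dropping them, let none fall onto the bench, tray or board, and leave the flour tub and the dough scraper where they are.

Things in the scene. Friction and masses are not known exactly. Their poses are not given: they have to be found in the camera images.
- pin_thin: Rolling pin, thinnest of the four: a plain straight beech stick, 22 mm thick, 200 mm long. Origin mid-length on its centre line, y axis along its length. Starts lying across the wire drying rack in one of four V places 68 mm apart, centre line 52 mm above the bench; about 55 g.
- pin_tapered: Rolling pin, second thinnest: beech, a 29 mm thick cylinder over its middle 150 mm, then tapering to narrow ends, 240 mm long over all. Origin mid-length on its centre line, y axis along its length. Starts lying across the wire drying rack in one of four V places 68 mm apart, centre line 56 mm above the bench; about 100 g.
- pin_plain: Rolling pin, second thickest: a plain straight beech cylinder, 36 mm thick, 220 mm long. Origin mid-length on its centre line, y axis along its length. Starts lying across the wire drying rack in one of four V places 68 mm apart, centre line 61 mm above the bench; about 160 g.
- pin_handled: Rolling pin, thickest: a beech barrel 43 mm thick and 150 mm long with a dark turned handle at each end (up to 25 mm thick), 250 mm long over all. Origin mid-length on its centre line, y axis along its length. Starts lying across the wire drying rack in one of four V places 68 mm apart, centre line 65 mm above the bench; about 200 g.
- saddle_thin: Fixed saddle for the 22 mm pin: two steel cradles 24 mm wide, 55 mm either side of its middle, sides leaning out to a 42 mm wide mouth 62 mm above the origin. Seated, the pin lies along the saddle's y axis, centre line 45 mm above the origin. Origin: middle of its underside, on a dark board 12 mm thick. Foot strip 22 x 150 x 3 mm. Four saddles in a row along x, 68 mm apart, in any order.
- saddle_tapered: Fixed saddle for the 29 mm pin: two steel cradles 24 mm wide, 55 mm either side of its middle, sides leaning out to a 49 mm wide mouth 61 mm above the origin. Seated, the pin lies along the saddle's y axis, centre line 45 mm above the origin. Origin: middle of its underside, on a dark board 12 mm thick. Foot strip 29 x 150 x 3 mm. Four saddles in a row along x, 68 mm apart, in any order.
- saddle_plain: Fixed saddle for the 36 mm pin: two steel cradles 24 mm wide, 55 mm either side of its middle, sides leaning out to a 56 mm wide mouth 60 mm above the origin. Seated, the pin lies along the saddle's y axis, centre line 45 mm above the origin. Origin: middle of its underside, on a dark board 12 mm thick. Foot strip 36 x 150 x 3 mm. Four saddles in a row along x, 68 mm apart, in any order.
- saddle_handled: Fixed saddle for the 43 mm pin: two steel cradles 24 mm wide, 55 mm either side of its middle, sides leaning out to a 63 mm wide mouth 59 mm above the origin. Seated, the pin lies along the saddle's y axis, centre line 45 mm above the origin. Origin: middle of its underside, on a dark board 12 mm thick. Foot strip 43 x 150 x 3 mm. Four saddles in a row along x, 68 mm apart, in any order.
- flour_tub: Bystander: open white plastic tub 110 x 170 x 75 mm, loose, on the robot's right. Origin at the middle of its underside.
- scraper: Bystander: steel dough scraper with a dark wooden grip, about 100 x 125 mm and 18 mm high, lying loose on the robot's left. Origin on the bench under the blade's middle.
Not all that is in view belongs to the job. Leave any pink look-alike of the pin_plain alone.

How it is judged:
By the outcome, as a careful person would: the job done as asked, in the order asked, and still so for the second after the job is handed in, with the robot touching nothing.
It also fails if it takes over 120 s, if anything falls off the work surface, if the arm or the gripper's body presses on something with over 40 N, if the wrist force passes 120 N, or if a joint passes its speed limit or range.

## Robot

A 6-joint arm with a two-finger parallel gripper is mounted at the origin on the work surface. World frame = base frame: x ahead of the robot, y to its left, z up, the work surface at z = 0. Lengths are in m, angles in rad, forces in N, time in s.
With the tool pointing down it reaches from about 0.325 to 0.9 m from the base axis. Payload 6.1 kg.
Tool frame: the origin (TCP) lies at the very end of the fingers, on their centre line; the grasp point (between the pads) lies 19 mm behind it; z points along the fingers, y is the line along which they close (so a half turn about z gives the same grasp; the last joint's range is limited). The gripper opens to 87 mm and grips with 3 to 60 N. Pads are 19 mm wide; open, the fingers measure 117 mm over their backs; the gripper's body (75 mm by 190 mm) begins 51 mm behind the grasp point.
Start: joints at [-0.126, 0.22, 1.526, -0, 1.395, -0.126], TCP at [0.625, -0, 0.223] pointing down, gripper open.
Joint ranges: [-2.98, 2.98], [-0.91, 2.08], [0.09, 2.57], [-1.24, 4.39], [0.2, 2.65], [-2.68, 2.68]. Speed limits (rad/s): [2.57, 2.57, 3.01, 3.14, 3.14, 3.14].

## Interface

Orientations are given as a unit quaternion [w, x, y, z].
In Python, from workcell import status, imaging, ctrl gives the robot as it stands. The module is installed in compiled form; this text tells all that it offers.
- The arm moves only by the shell command python3 -m creep 'ROWS' [OPENING] [FORCE]. ROWS is text: rows parted by semicolons, each of 6 numbers parted by spaces: the shift along the tool's x, y, z in mm, then the turn, a rotation vector about the tool's x, y, z in rad. In form: tx ty tz ax ay az; .... A call has 1 to 5 rows; each row is the pose to reach, as a shift and turn from the pose commanded when the call began, along the tool's axes at that moment; what a row does not reach only later rows make up. A row lasts 1/8 s, in which the tool goes at most 62.5 mm and 10.7 degrees, less where a joint would pass 70% of its speed; a pose out of reach is approached as far as the arm can. A call with a gripper value outside its range is refused whole. OPENING is the gripper's target within -1 to 1 (fully open at 1, half-way at 0, shut at -1), set as the call begins (- or left out, the last holds). The fingers move at their own pace and stop on an object; FORCE is the grip in N (left out, the last holds). Time passes only in rows, so rows that repeat a pose let the fingers close. It gives the time, the measured TCP pose, the force, the opening and the grip force at its end, in the units of the state.
- status.observe(): the state, without advancing time (a new reading comes with each control period).
- imaging.snapshot(name): name is "scene" or "side" or "wrist"; returns a dict with "pixels" (420x560x3 uint8, red, green, blue), "vfov" (degrees; the focal length in pixels is half the picture's height over the tangent of half this angle, whatever the lens; pixels are square), "cx", "cy" (the principal point, pixels), "R" (3x3) and "t" (3): a world point X has camera coordinates R X + t. Camera axes: x right, y down, z forward; pixel columns grow to the right and rows downward; lengths in m; the calibration is good to about 2 mm. The wrist camera is an equidistant fisheye: a pixel r from the principal point sees the ray r / f radians off the axis. A picture is of the moment at which its call begins. There is no depth.
- ctrl.close_job(): hands the job in; it is judged then, once.
Trained networks look in the newest picture that a camera, given by its name, has taken for a name from the list of things; names that differ only in an ending like _2 or _b are one class to them, and where a whole thing is asked for, a point or a joint stands for the part that bears it (a point fixed in the world has none). Each returns a list of dicts, best first, with "conf" (0 to 1); they miss things now and then, are a little off and sometimes report something else, mostly with a low value. They report only what shows in the picture. A call takes as long as a camera call. They do not tell look-alikes from the thing itself.
- imaging.silhouettes(query, camera): "mask" (420x560 bool, what is visible of it) and "bbox" ([left, top, right, bottom] in pixels, round what is visible of it).
The state is a dict: "time": time; "joint_pos": joint angles; "qvel": joint speeds; "effort": joint torques, N m; "tcp_pos": TCP position; "eef_rot": TCP orientation; "force": force on the tool from outside, world axes, zero at the start; "wrist_torque": the same for the moment, N m; "grip_width": finger opening in m; "finger_force": force on a finger pad.
Only numpy, scipy, OpenCV 4.12 (cv2) and the standard library are available. Lean on these libraries where they do the work, as an engineer would, in place of code of your own. Each camera call takes 0.05 s, during which the arm holds its last target. There are 200 camera calls.

## Working session

There is one attempt and no reset: what is moved stays moved. The work goes in short steps, Python scripts to look and compute and a shell command to move; the robot and the scene stay as the last step left them, time stands still between calls to the robot, and variables do not carry over. Pictures are saved under pics/ and viewed, at most 14 in all, crops included, and the job is handed in when it is done.

```bash
mkdir -p pics
python3 - <<'E'
from workcell import status, imaging
import cv2,numpy as np
s=status.observe()
for k in s: print(k,np.round(s[k],3))
for n in ("scene","side","wrist"):
    p=imaging.snapshot(n); cv2.imwrite(f"pics/{n}0.png",p["pixels"][...,::-1]); print(n,p["vfov"],p["cx"],p["cy"],np.round(p["R"],3).tolist(),np.round(p["t"],3))
E
```

```text
time 0.0
joint_pos [-0.126  0.221  1.528 -0.     1.395 -0.126]
qvel [ 0.001  0.001  0.     0.001 -0.001  0.002]
effort [ -0.    -49.461 -38.738   0.07    0.057  -0.   ]
tcp_pos [0.624 0.    0.221]
eef_rot [-0.001  0.707  0.707 -0.001]
force [-0.954 -0.119  0.737]
wrist_torque [-0.021  0.016  0.033]
finger_force 0.0
grip_width 0.087
scene 47.32311502923743 275.7143280915836 209.76292373376955 [[0.894, 0.448, -0.014], [0.366, -0.747, -0.555], [-0.259, 0.491, -0.831]] [-0.567 -0.217  1.981]
side 54.30068619001016 278.3660626167863 214.85539103627505 [[-0.996, -0.083, 0.023], [-0.066, 0.563, -0.824], [0.056, -0.823, -0.566]] [0.648 0.11  1.251]
wrist 65.70646984690485 277.77957753564675 209.67000548339706 [[1.0, -0.0, -0.002], [0.0, -0.954, 0.301], [-0.002, -0.301, -0.954]] [-0.624 -0.037  0.393]
```

View pics/scene0.png

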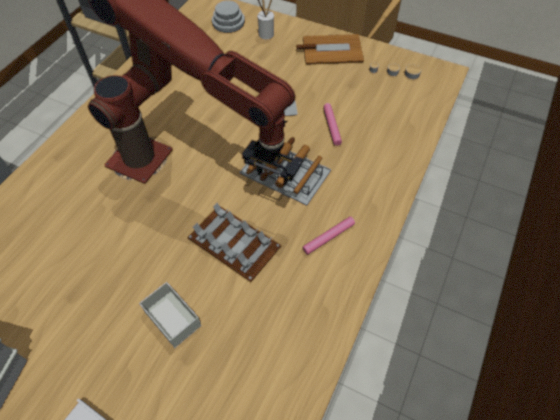

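View pics/side0.png

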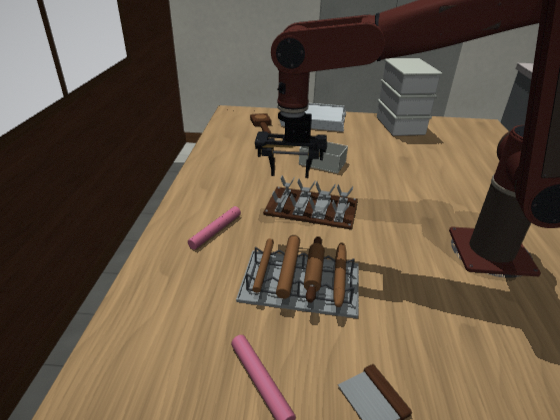

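View pics/wrist0.png

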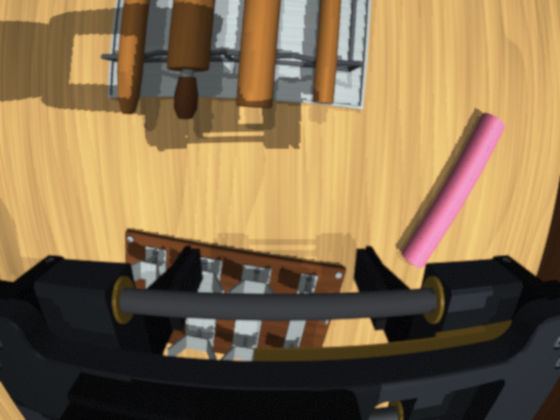

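The wrist picture shows the drying rack at the top: tapered pin (132,50), handled (190,50), plain (260,50), thin (327,50). The saddle board is at about (235,300), behind the fingers. A pink look-alike lies at (455,190), and the side view shows another at (262,378). The brown pins on the wire rack are the ones to move. I'll go for a clear view of each rack.

```bash
cat > h.py <<'E'
import numpy as np,cv2
from workcell import status,imaging
def snap(n,save=None):
    p=imaging.snapshot(n)
    if save: cv2.imwrite(f"pics/{save}.png",p["pixels"][...,::-1])
    p["n"]=n; p["f"]=210/np.tan(np.radians(p["vfov"]/2)); p["R"]=np.array(p["R"]);p["t"]=np.array(p["t"]); return p
def ray(p,uv):
    d=(np.atleast_2d(uv).astype(float)-[p["cx"],p["cy"]])/p["f"]
    if p["n"]=="wrist":
        r=np.linalg.norm(d,axis=1,keepdims=True)+1e-12
        c=np.hstack([d/r*np.sin(r),np.cos(r)])
    else: c=np.hstack([d,np.ones((len(d),1))])
    return -p["R"].T@p["t"], c@p["R"]
def onplane(p,uv,z):
    C,D=ray(p,uv); return C+D*((z-C[2])/D[:,2])[:,None]
def proj(p,X):
    c=np.atleast_2d(X)@p["R"].T+p["t"]
    if p["n"]=="wrist":
        r=np.hypot(c[:,0],c[:,1]); th=np.arctan2(r,c[:,2]); d=c[:,:2]/(r[:,None]+1e-12)*th[:,None]
    else: d=c[:,:2]/c[:,2:]
    return d*p["f"]+[p["cx"],p["cy"]]
def find(p,q,z,k=2):
    out=[]
    for m in imaging.silhouettes(q,p["n"])[:k]:
        ys,xs=np.nonzero(m["mask"])
        if len(xs)<20: continue
        P=onplane(p,np.c_[xs,ys],z)[:,:2].astype(np.float32)
        (c,wh,a)=cv2.minAreaRect(P); 
        b=cv2.boxPoints((c,wh,a)); e=max((b[1]-b[0],b[2]-b[1]),key=np.linalg.norm); ang=np.degrees(np.arctan2(e[1],e[0]))%180
        out.append((q,round(m["conf"],2),m["bbox"],"rect",np.round(c,4),"mean",np.round(P.mean(0),4),"LW",np.round(sorted(wh),4),"ang",round(float(ang),1)))
        print(*out[-1])
    return out
Z=dict(thin=.052,tapered=.056,plain=.061,handled=.065)
E
python3 -m creep '40 0 -20 0 0 0; 90 0 -40 0 0 0; 130 0 -60 0 0 0; 130 0 -60 0 0 0; 130 0 -60 0 0 0'
python3 - <<'E'
from h import *
p=snap("wrist","w1")
for k,z in Z.items(): find(p,"pin_"+k,z)
p=snap("side")
for k,z in Z.items(): find(p,"pin_"+k,z)
E
python3 -m creep '-50 0 0 0 0 0; -110 0 0 0 0 0; -170 0 0 0 0 0; -230 0 0 0 0 0; -270 0 0 0 0 0'
python3 -m creep '0 0 0 0 0 0; 0 0 0 0 0 0'
python3 - <<'E'
from h import *
p=snap("wrist","w2")
for k in Z: find(p,"saddle_"+k,.015)
E
```

```text
time: 0.78
tcp_pos: [0.6247, 0.1297, 0.2817]
eef_rot: [-0.0, 0.707, 0.707, -0.001]
force: [0.4, 1.0, -0.1]
grip_width: 0.0871
finger_force: 0.0
pin_thin 0.63 [303.8, 46.9, 335.7, 210.4] rect [0.6765 0.1907] mean [0.6763 0.1919] LW [0.0238 0.2022] ang 85.2
pin_tapered 0.73 [147.4, 23.2, 170.2, 215.7] rect [0.4718 0.2056] mean [0.4725 0.2084] LW [0.0323 0.2426] ang 85.4
pin_plain 0.91 [244.5, 28.7, 288.6, 218.2] rect [0.6081 0.1952] mean [0.6085 0.1975] LW [0.037  0.2287] ang 85.4
pin_plain 0.91 [398.6, 198.5, 470.3, 288.1] rect [0.8424 0.04  ] mean [0.8436 0.0434] LW [0.0412 0.1421] ang 61.1
pin_thin 0.66 [251.1, 241.1, 274.1, 292.7] rect [0.6761 0.1888] mean [0.6763 0.1962] LW [0.0226 0.2216] ang 85.8
pin_tapered 0.66 [333.0, 242.5, 347.8, 303.2] rect [0.4722 0.2037] mean [0.473  0.2139] LW [0.0289 0.2502] ang 85.7
pin_plain 0.96 [185.7, 205.9, 241.4, 246.7] rect [0.8359 0.049 ] mean [0.839  0.0554] LW [0.048  0.2351] ang 61.4
pin_plain 0.77 [275.6, 234.8, 300.2, 299.4] rect [0.6078 0.1941] mean [0.6085 0.2055] LW [0.0367 0.2544] ang 85.6
pin_handled 0.74 [302.5, 234.9, 329.3, 302.8] rect [0.5404 0.1969] mean [0.5409 0.2067] LW [0.0443 0.2646] ang 85.4
time: 1.9
tcp_pos: [0.6246, -0.1429, 0.2826]
eef_rot: [0.0, 0.708, 0.706, -0.0]
force: [0.4, -0.2, -0.7]
grip_width: 0.087
finger_force: 0.0
time: 2.15
tcp_pos: [0.625, -0.1397, 0.2825]
eef_rot: [-0.0, 0.707, 0.707, 0.0]
force: [-0.1, 0.0, 0.6]
grip_width: 0.087
finger_force: 0.0
saddle_tapered 0.91 [122.2, 136.8, 169.5, 249.6] rect [ 0.4294 -0.1674] mean [ 0.4395 -0.1615] LW [0.0701 0.1707] ang 80.6
saddle_plain 0.81 [218.8, 150.5, 278.3, 270.2] rect [ 0.5796 -0.1933] mean [ 0.5827 -0.185 ] LW [0.0698 0.1691] ang 80.2
saddle_handled 0.92 [163.8, 140.7, 226.3, 263.2] rect [ 0.5028 -0.1804] mean [ 0.5115 -0.1718] LW [0.0791 0.1721] ang 80.3
```

View pics/w1.png

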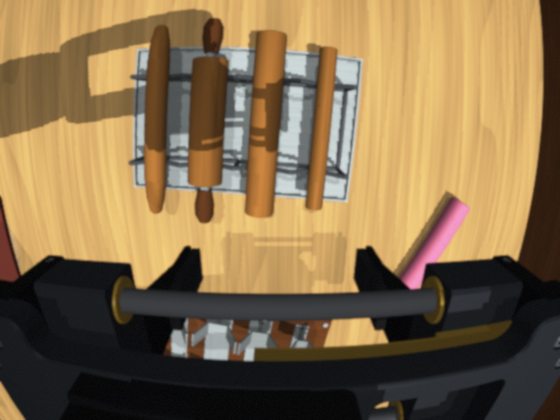

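Run:
```python
import cv2
a=cv2.imread("pics/w2.png"); cv2.imwrite("pics/w2c.png",cv2.resize(a[110:310,90:370],(800,571),interpolation=cv2.INTER_CUBIC))
```

```text
(no output)
```

View pics/w2c.png

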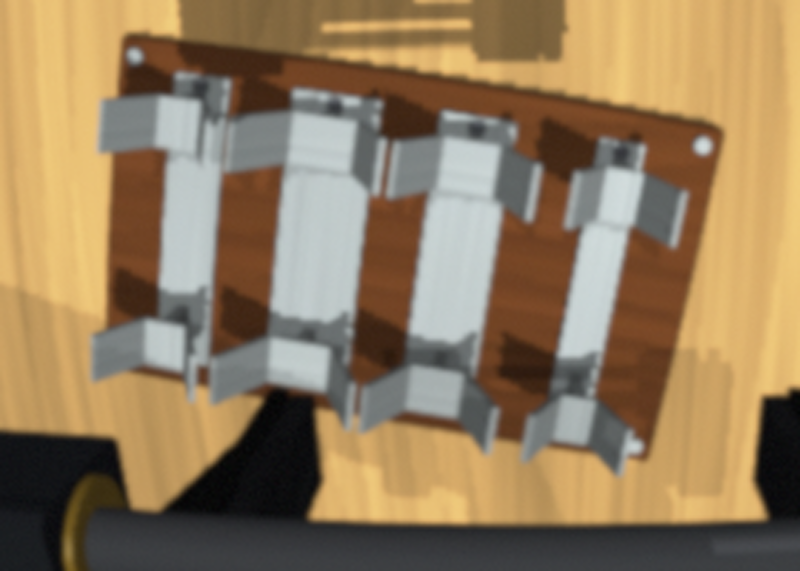

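Left to right the saddles are tapered, handled, plain, thin, judging by foot-strip width; the board is turned a little. I'll measure them precisely from the cradle flats and the board corners and screws.

Run:
```python
from h import *
p=snap("wrist")
f=lambda a:np.array(a,float)/2.857+[90,110]
fl=dict(tapered=[(180,123),(165,345)],handled=[(324,145),(299,362)],plain=[(470,172),(431,392)],thin=[(621,198),(575,418)])
r=dict(thin=11,tapered=14.5,plain=18,handled=21.5)
for k,v in fl.items():
    P=onplane(p,f(v),.057-r[k]/1e3)[:,:2]; d=P[0]-P[1]
    print(k,P.round(4).tolist(),"mid",P.mean(0).round(4),"len",np.linalg.norm(d).round(4),"ang",np.degrees(np.arctan2(d[1],d[0])).round(2))
B=onplane(p,f([(125,37),(720,128),(645,458),(108,375)]),.012)[:,:2]; print(B.round(4).tolist())
S=onplane(p,f([(134,55),(702,146),(633,446)]),.012)[:,:2]; print("screws",S.round(4).tolist(),"centre",((S[0]+S[2])/2).round(4))
for a,b in((0,1),(1,2)): d=S[b]-S[a];print(np.linalg.norm(d),np.degrees(np.arctan2(d[1],d[0])))
# segment gray strips at z .015
for k in Z: find(p,"pin_"+k,.057)
```

```text
tapered [[0.4618, -0.106], [0.4421, -0.2147]] mid [ 0.4519 -0.1603] len 0.1105 ang 79.72
handled [[0.5286, -0.1193], [0.5092, -0.2252]] mid [ 0.5189 -0.1722] len 0.1076 ang 79.62
plain [[0.5952, -0.1318], [0.5743, -0.2385]] mid [ 0.5847 -0.1852] len 0.1087 ang 78.89
thin [[0.662, -0.142], [0.6433, -0.2487]] mid [ 0.6527 -0.1953] len 0.1083 ang 80.04
[[0.422, -0.0652], [0.7119, -0.1147], [0.6825, -0.2889], [0.3904, -0.2451]]
screws [[0.4265, -0.0746], [0.7035, -0.1236], [0.6757, -0.2817]] centre [ 0.5511 -0.1781]
0.28131387946891834 -10.031950902957748
0.16049853477120285 -99.95548272463154
pin_thin 0.45 [273.1, 160.7, 329.9, 276.2] rect [ 0.6537 -0.1933] mean [ 0.6514 -0.1863] LW [0.051  0.1555] ang 79.8
pin_plain 0.73 [395.4, 19.1, 478.6, 155.4] rect [ 0.8329 -0.008 ] mean [ 0.8297 -0.0138] LW [0.0356 0.2088] ang 62.5
pin_plain 0.21 [143.1, 0.0, 159.0, 6.4] rect [0.4638 0.0903] mean [0.4644 0.0911] LW [0.0098 0.0214] ang 170.3
pin_handled 0.55 [192.4, 0.0, 210.6, 3.6] rect [0.5298 0.0826] mean [0.5299 0.0832] LW [0.0068 0.0189] ang 174.0
```

Pins and saddles both run tapered, handled, plain, thin in +x. Possible mix-ups, as pixels in w1: the pink look-alike (435,240), the second pink stick in the side view (262,378), and the neighbouring pin plain (265,120) for thin (321,130). I'll start with the thin pin, the narrowest brown one at (321,130).

```bash
cat > calc.py <<'E'
import sys,numpy as np
from scipy.spatial.transform import Rotation as Ro
from workcell import status
# usage: calc.py x y z ang_deg(tool x in world) -> shift in tool mm, turn rad
x,y,z,a=map(float,sys.argv[1:5]); s=status.observe()
q=np.array(s["eef_rot"]); R=Ro.from_quat(q[[1,2,3,0]])
c,n=np.cos(np.radians(a)),np.sin(np.radians(a))
T=Ro.from_matrix(np.array([[c,n,0],[n,-c,0],[0,0,-1]]))
print("shift",(R.inv().apply(np.array([x,y,z])-s["tcp_pos"])*1e3).round(1),"turn",(R.inv()*T).as_rotvec().round(4),"t",round(s["time"],2),"w",round(s["grip_width"],4))
E
python3 calc.py .6765 .1912 .16 85.5
```

```text
shift [330.8  51.6 122.6] turn [0.0001 0.     0.0791] t 2.65 w 0.0868
```

```bash
python3 -m creep '55 8 20 0 0 0.015; 110 17 40 0 0 0.03; 165 25 60 0 0 0.045; 220 34 80 0 0 0.06; 275 42 100 0 0 0.079' -0.17 15 >/dev/null; python3 -m creep '50 5 22 0 0 0; 50 5 22 0 0 0; 50 5 22 0 0 0'
python3 - <<'E'
from h import *
p=snap("wrist","w3")
for k,z in Z.items(): find(p,"pin_"+k,z)
cv2.imwrite("pics/w3c.png",p["pixels"][0:400,80:500,::-1])
E
python3 calc.py .6765 .1912 .16 85.5
```

```text
time: 3.65
tcp_pos: [0.6759, 0.1843, 0.1605]
eef_rot: [0.0, 0.734, 0.679, -0.0]
force: [0.5, 0.1, 1.2]
grip_width: 0.0365
finger_force: 0.0
pin_thin 0.84 [267.1, 80.7, 295.4, 294.1] rect [0.6764 0.1942] mean [0.6771 0.2022] LW [0.0222 0.1943] ang 85.5
pin_tapered 0.71 [50.8, 80.6, 100.1, 285.4] rect [0.4717 0.2208] mean [0.4732 0.2229] LW [0.039  0.2123] ang 86.2
pin_plain 0.69 [173.6, 69.2, 225.2, 282.0] rect [0.6095 0.2134] mean [0.6106 0.2244] LW [0.0385 0.189 ] ang 85.2
pin_plain 0.62 [448.9, 255.0, 485.2, 286.6] rect [0.8664 0.1013] mean [0.8653 0.1032] LW [0.0352 0.0415] ang 153.4
pin_handled 0.59 [95.1, 58.6, 158.5, 266.9] rect [0.5422 0.2321] mean [0.5424 0.2279] LW [0.0504 0.1903] ang 85.7
shift [ 8.1 -0.7  1.6] turn [ 0.0015 -0.0002 -0.0023] t 3.9 w 0.036
```

View pics/w3c.png

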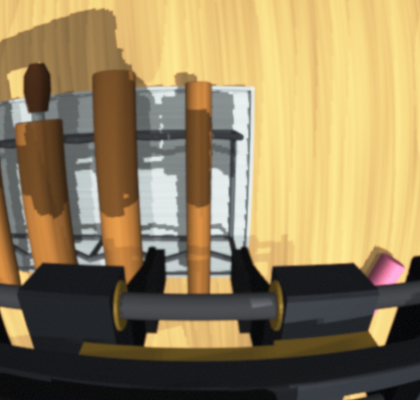

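The crop shows the thin pin at (199,180) in wood colour, centred between the fingers at (150,270) and (243,270). It is the right one, so I'm going down.

```bash
python3 -m creep '8 -0.5 40 0 0 0; 8 -0.5 85 0 0 0; 8 -0.5 115 0 0 0; 8 -0.5 128 0 0 0; 8 -0.5 128 0 0 0'; python3 -m creep '0 0 0 0 0 0; 0 0 0 0 0 0; 0 0 0 0 0 0; 0 0 0 0 0 0' -1 15;  python3 calc.py .6765 .1912 .033 85.5
```

```text
time: 4.53
tcp_pos: [0.6759, 0.1919, 0.0323]
eef_rot: [-0.0, 0.735, 0.678, -0.0]
force: [-0.4, -0.5, 0.7]
grip_width: 0.0362
finger_force: 0.0
time: 5.03
tcp_pos: [0.677, 0.1927, 0.0343]
eef_rot: [0.001, 0.734, 0.679, 0.001]
force: [-2.2, -0.4, 5.6]
grip_width: 0.0215
finger_force: 15.0
shift [-1.5 -0.4  1.3] turn [ 0.0021 -0.0005 -0.0004] t 5.03 w 0.0215
```

```bash
python3 -m creep '0 0 -20 0 0 0; 0 0 -50 0 0 0; 0 0 -90 0 0 0; 0 0 -120 0 0 0; 0 0 -120 0 0 0'; python3 calc.py .652 -.1959 .13 80
python3 - <<'E'
from h import *
s=status.observe()
p=snap("wrist","w4"); find(p,"pin_thin",s["tcp_pos"][2]+.019,1)
p=snap("side"); find(p,"pin_thin",s["tcp_pos"][2]+.019,1)
print(s["tcp_pos"])
E
```

```text
time: 5.65
tcp_pos: [0.6786, 0.193, 0.1578]
eef_rot: [0.002, 0.734, 0.679, 0.003]
force: [-0.2, 0.1, -0.5]
grip_width: 0.0217
finger_force: 15.0
shift [-389.8    3.9   27.1] turn [ 0.0078 -0.0023  0.0956] t 5.65 w 0.0217
pin_thin 0.62 [251.3, 74.3, 304.2, 350.7] rect [0.6801 0.2197] mean [0.6813 0.2351] LW [0.0222 0.1433] ang 85.4
pin_thin 0.83 [252.8, 220.6, 266.3, 256.1] rect [0.677 0.227] mean [0.6775 0.2389] LW [0.0213 0.159 ] ang 86.4
[0.67864903 0.19297702 0.15779507]
```

```bash
python3 -m creep '-40 0 0 0 0 0.015; -95 0 0 0 0 0.03; -150 1 0 0 0 0.05; -205 2 0 0 0 0.07; -260 3 0 0 0 0.0956' >/dev/null; python3 calc.py .6522 -.1946 .1 80
```

```text
shift [-125.1   17.3   50.4] turn [-0.0031 -0.0002 -0.0007] t 6.47 w 0.0215
```

```bash
python3 -m creep '-50 6 0 0 0 0; -100 13 0 0 0 0; -122 17 10 0 0 0; -122 17 20 0 0 0; -122 17 20 0 0 0'; python3 -m creep '0 0 0 0 0 0; 0 0 0 0 0 0; 0 0 0 0 0 0' ; python3 calc.py .6522 -.1946 .1 80;  python3 - <<'E'
from h import *
snap("wrist","w5")
E
```

```text
time: 7.1
tcp_pos: [0.6528, -0.1879, 0.1297]
eef_rot: [-0.002, 0.766, 0.643, -0.001]
force: [0.8, 0.3, -0.2]
grip_width: 0.0213
finger_force: 15.0
time: 7.48
tcp_pos: [0.6545, -0.1894, 0.1331]
eef_rot: [0.0, 0.766, 0.643, 0.0]
force: [-0.5, -0.3, -0.9]
grip_width: 0.0212
finger_force: 15.0
shift [-5.5 -1.4 33.1] turn [0.0009 0.0002 0.0009] t 7.47 w 0.0212
```

View pics/w5.png

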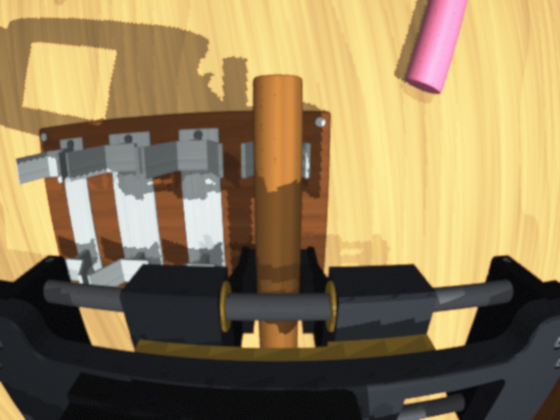

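The held thin pin (278,170) lies over its saddle, with the cradle sides at (247,155) and (307,155); it is about 1 mm too far right, which agrees with the numbers. Lowering it.

```bash
python3 -m creep '-5.5 -1.3 20 0 0 0; -5.5 -1.3 45 0 0 0; -5.5 -1.3 70 0 0 0; -5.5 -1.3 86 0 0 0; -5.5 -1.3 86 0 0 0'; python3 -m creep '0 0 2 0 0 0; 0 0 4 0 0 0; 0 0 5 0 0 0; 0 0 6 0 0 0; 0 0 6 0 0 0';python3 calc.py .6522 -.1946 .038 80
```

```text
time: 8.15
tcp_pos: [0.6505, -0.195, 0.0443]
eef_rot: [-0.001, 0.766, 0.643, -0.001]
force: [-0.1, 0.1, 0.9]
grip_width: 0.0216
finger_force: 15.0
time: 8.78
tcp_pos: [0.6518, -0.1952, 0.0406]
eef_rot: [-0.0, 0.766, 0.643, -0.0]
force: [0.1, 0.3, -0.2]
grip_width: 0.0213
finger_force: 15.0
shift [0.7 0.3 2.6] turn [-0. -0. -0.] t 8.78 w 0.0213
```

```bash
python3 -m creep '0.5 0 1 0 0 0; 0.5 0 2 0 0 0; 0.5 0 2 0 0 0; 0.5 0 2 0 0 0'; python3 -m creep '0 0 1 0 0 0; 0 0 2 0 0 0; 0 0 2 0 0 0;0 0 2 0 0 0'
```

```text
time: 9.28
tcp_pos: [0.6521, -0.1948, 0.0395]
eef_rot: [0.0, 0.766, 0.643, 0.0]
force: [-2.5, 0.2, 5.4]
grip_width: 0.0214
finger_force: 15.0
time: 9.78
tcp_pos: [0.6522, -0.1948, 0.0394]
eef_rot: [0.0, 0.766, 0.643, -0.0]
force: [-7.9, 2.3, 15.7]
grip_width: 0.0211
finger_force: 15.0
```

```bash
python3 -m creep '0 -0.5 0 0 0 0; 0 -1 0 0 0 0; 0 -1 0 0 0 0'; python3 -m creep '0 0 0 0 0 0; 0 0 0 0 0 0; 0 0 0 0 0 0' -0.25; python3 -m creep '0 0 -10 0 0 0; 0 0 -40 0 0 0; 0 0 -90 0 0 0; 0 0 -130 0 0 0; 0 0 -130 0 0 0'
python3 - <<'E'
from h import *
p=snap("wrist","w6"); find(p,"pin_thin",.057,1)
print("expect ends px",proj(p,[[.652+s*.1*.1736,-.1959+s*.1*.9848,.057] for s in(-1,1)]).round(1).tolist())
E
```

```text
time: 10.15
tcp_pos: [0.6521, -0.1948, 0.0395]
eef_rot: [0.001, 0.766, 0.643, 0.001]
force: [-4.4, 1.9, 12.4]
grip_width: 0.0215
finger_force: 15.0
time: 10.52
tcp_pos: [0.6506, -0.1944, 0.036]
eef_rot: [-0.0, 0.766, 0.643, -0.0]
force: [-0.0, 0.0, -0.3]
grip_width: 0.0323
finger_force: 0.0
time: 11.15
tcp_pos: [0.6539, -0.1958, 0.1728]
eef_rot: [0.004, 0.766, 0.643, 0.002]
force: [0.3, 0.2, 0.1]
grip_width: 0.0325
finger_force: 0.0
pin_thin 0.66 [261.9, 91.1, 289.8, 294.2] rect [ 0.6521 -0.192 ] mean [ 0.6536 -0.1843] LW [0.0223 0.191 ] ang 80.0
expect ends px [[275.2, 298.9], [274.6, 90.2]]
```

View pics/w6.png

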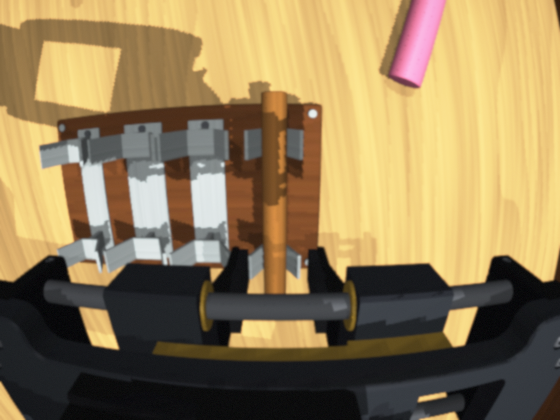

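The thin pin is seated: its far end is at (275,91) against an expected (274.6,90). Next is the plain pin.

```bash
python3 calc.py .608 .196 .17 85.5; python3 -m creep '50 -8 0 0 0 -0.02; 105 -16 0 0 0 -0.04; 160 -24 0 0 0 -0.06; 215 -32 0 0 0 -0.08; 270 -40 0 0 0 -0.096' 0.15 15; python3 -m creep '60 -9 0 0 0 0; 105 -20 0 0 0 0; 105 -20 0 0 0 0; 105 -20 0 0 0 0'; python3 calc.py .608 .196 .042 85.5
```

```text
shift [ 377.2 -110.4   -2.9] turn [ 0.0011  0.0004 -0.0961] t 11.25 w 0.0326
time: 11.88
tcp_pos: [0.657, 0.08, 0.1642]
eef_rot: [-0.001, 0.734, 0.679, -0.001]
force: [0.7, -0.4, -0.1]
grip_width: 0.0502
finger_force: 0.0
time: 12.38
tcp_pos: [0.6459, 0.1841, 0.1648]
eef_rot: [-0.001, 0.734, 0.679, -0.001]
force: [0.2, -0.5, 0.4]
grip_width: 0.05
finger_force: 0.0
shift [  9.  -38.4 122.9] turn [-0.0026  0.0012  0.0006] t 12.38 w 0.05
```

```bash
python3 -m creep '9 -38 0 0 0 0; 9 -38 0 0 0 0; 9 -38 0 0 0 0'; python3 calc.py .608 .196 .042 85.5;python3 - <<'E'
from h import *
p=snap("wrist","w7")
for k in("plain","handled","tapered"): find(p,"pin_"+k,Z[k],1)
E
```

```text
time: 12.75
tcp_pos: [0.6103, 0.1951, 0.1666]
eef_rot: [0.0, 0.735, 0.678, 0.0]
force: [0.3, -0.1, -0.2]
grip_width: 0.0499
finger_force: 0.0
shift [  0.7  -2.5 124.6] turn [ 0.0007  0.0003 -0.0015] t 12.75 w 0.0499
pin_plain 0.82 [252.7, 76.0, 301.0, 294.3] rect [0.6097 0.2085] mean [0.6101 0.2164] LW [0.0369 0.1973] ang 85.6
pin_handled 0.6 [168.1, 62.5, 225.6, 283.1] rect [0.5416 0.2248] mean [0.5414 0.2288] LW [0.0456 0.2025] ang 85.3
pin_tapered 0.61 [108.7, 75.7, 159.9, 266.6] rect [0.4745 0.237 ] mean [0.4748 0.2371] LW [0.0349 0.1804] ang 85.6
```

```bash
python3 -m creep '0.5 -1.5 40 0 0 0; 0.5 -1.5 80 0 0 0; 0.5 -1.5 110 0 0 0; 0.5 -1.5 124 0 0 0; 0.5 -1.5 124 0 0 0'; python3 -m creep '0 0 0 0 0 0; 0 0 0 0 0 0; 0 0 0 0 0 0' -1 20;  python3 calc.py .608 .196 .042 85.5;python3 -m creep '0 0 -20 0 0 0; 0 0 -50 0 0 0; 0 0 -90 0 0 0; 0 0 -115 0 0 0; 0 0 -115 0 0 0'; python3 calc.py .5851 -.1841 .15 80
python3 - <<'E'
from h import *
s=status.observe()
p=snap("wrist","w8"); find(p,"pin_plain",s["tcp_pos"][2]+.019,1); print(s["tcp_pos"])
E
```

```text
time: 13.58
tcp_pos: [0.6078, 0.1968, 0.0417]
eef_rot: [-0.0, 0.734, 0.679, -0.001]
force: [0.4, -0.4, 1.1]
grip_width: 0.0501
finger_force: 0.0
time: 13.95
tcp_pos: [0.6091, 0.1973, 0.0442]
eef_rot: [0.001, 0.734, 0.679, 0.001]
force: [-2.1, -1.1, 4.7]
grip_width: 0.0356
finger_force: 20.0
shift [-1.4 -1.   2.2] turn [ 0.0022 -0.0007  0.    ] t 13.95 w 0.0356
time: 14.58
tcp_pos: [0.6101, 0.1975, 0.1615]
eef_rot: [0.002, 0.734, 0.679, 0.003]
force: [0.2, 0.1, -1.3]
grip_width: 0.0354
finger_force: 20.0
shift [-382.4    4.9   10.9] turn [ 0.006 -0.002  0.096] t 14.57 w 0.0354
pin_plain 0.86 [236.4, 47.0, 319.1, 348.5] rect [0.6122 0.2304] mean [0.6134 0.2459] LW [0.0359 0.1563] ang 85.7
[0.61010983 0.19750309 0.16149095]
```

```bash
python3 -m creep '-40 0 0 0 0 0.015; -95 1 0 0 0 0.03; -150 2 0 0 0 0.05; -205 3 0 0 0 0.07; -260 4 0 0 0 0.096' >/dev/null; python3 -m creep '-50 6 0 0 0 0; -100 11 0 0 0 0; -119 12 10 0 0 0; -119 12 20 0 0 0; -119 12 20 0 0 0'>/dev/null; python3 -m creep '0 0 0 0 0 0; 0 0 0 0 0 0' ; python3 calc.py .5854 -.1824 .039 80;  python3 - <<'E'
from h import *
p=snap("wrist","w9"); find(p,"pin_plain",status.observe()["tcp_pos"][2]+.019,1)
print(proj(p,[[.5851,-.1841,.057],[.5851+.055*.1736,-.1841+.055*.985,.072]]).round(1))
E
```

```text
time: 16.18
tcp_pos: [0.5834, -0.1807, 0.138]
eef_rot: [0.0, 0.766, 0.643, 0.0]
force: [0.6, 0.3, -1.6]
grip_width: 0.0354
finger_force: 20.0
shift [-1.3  2.2 99. ] turn [0.0007 0.     0.0015] t 16.18 w 0.0354
pin_plain 0.84 [469.8, 0.8, 524.8, 101.3] rect [ 0.7163 -0.0739] mean [ 0.7139 -0.0778] LW [0.0233 0.0684] ang 60.9
[[280.9 220.1]
 [281.4 153.6]]
```

View pics/w9.png

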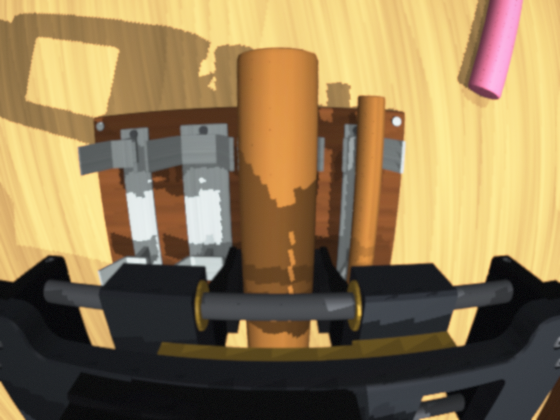

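The plain pin (278,160) is 3 px, or about 2 mm, left of its saddle's axis (281), which agrees with the numbers. Lowering it with that correction.

```bash
python3 -m creep '-1.3 2 20 0 0 0; -1.3 2 45 0 0 0; -1.3 2 70 0 0 0; -1.3 2 92 0 0 0; -1.3 2 92 0 0 0'; python3 calc.py .5854 -.1824 .038 80; python3 -m creep '0 0 2 0 0 0; 0 0 4 0 0 0; 0 0 5 0 0 0; 0 0 6 0 0 0; 0 0 6 0 0 0';python3 calc.py .5854 -.1824 .038 80
```

```text
time: 16.9
tcp_pos: [0.5832, -0.1828, 0.0425]
eef_rot: [-0.002, 0.766, 0.643, -0.001]
force: [0.2, 0.8, -1.3]
grip_width: 0.0354
finger_force: 20.0
shift [0.8 2.1 4.5] turn [-0.0033 -0.0009 -0.0002] t 16.9 w 0.0354
time: 17.52
tcp_pos: [0.5847, -0.1834, 0.0404]
eef_rot: [0.0, 0.766, 0.643, 0.0]
force: [-2.7, 0.6, 4.2]
grip_width: 0.0355
finger_force: 20.0
shift [1.1 0.5 2.4] turn [0.0003 0.0002 0.    ] t 17.52 w 0.0355
```

```bash
python3 -m creep '0.5 -0.8 0 0 0 0; 0.5 -1.5 0 0 0 0; 0.5 -1.5 1 0 0 0; 0.5 -1.5 2 0 0 0; 0.5 -1.5 2 0 0 0'
```

```text
time: 18.15
tcp_pos: [0.5846, -0.1833, 0.0403]
eef_rot: [0.001, 0.766, 0.643, 0.001]
force: [-3.9, -0.1, 15.4]
grip_width: 0.0358
finger_force: 20.0
```

```bash
python3 -m creep '0 0 -1 0 0 0; 0 0 -1 0 0 0' 0.1; python3 -m creep '0 0 0 0 0 0; 0 0 0 0 0 0; 0 0 0 0 0 0'; python3 -m creep '0 0 -10 0 0 0; 0 0 -40 0 0 0; 0 0 -90 0 0 0; 0 0 -130 0 0 0; 0 0 -130 0 0 0'>/dev/null; python3 -m creep '0 0 0 0 0 0; 0 0 0 0 0 0'
python3 - <<'E'
from h import *
p=snap("wrist","w10"); find(p,"pin_plain",.057,2)
print("expect ends px",proj(p,[[.5851+s*.11*.1736,-.1841+s*.11*.9848,.057] for s in(-1,1)]).round(1).tolist())
E
python3 calc.py .541 .199 .17 85.5
```

```text
time: 18.4
tcp_pos: [0.5828, -0.1822, 0.038]
eef_rot: [-0.0, 0.766, 0.643, -0.0]
force: [-0.6, 0.6, -0.5]
grip_width: 0.0453
finger_force: 0.0
time: 18.77
tcp_pos: [0.583, -0.1825, 0.0382]
eef_rot: [-0.0, 0.766, 0.643, -0.0]
force: [-0.2, -0.5, 0.1]
grip_width: 0.0476
finger_force: 0.0
time: 19.65
tcp_pos: [0.5822, -0.1821, 0.1669]
eef_rot: [-0.001, 0.766, 0.643, -0.001]
force: [0.2, 0.3, -0.5]
grip_width: 0.048
finger_force: 0.0
pin_plain 0.71 [456.4, 2.6, 508.4, 97.1] rect [ 0.8022 -0.0536] mean [ 0.7989 -0.0598] LW [0.0382 0.1206] ang 62.1
pin_plain 0.62 [260.4, 79.2, 304.5, 291.1] rect [ 0.5859 -0.1721] mean [ 0.5874 -0.1648] LW [0.0368 0.197 ] ang 79.9
expect ends px [[281.6, 311.4], [282.4, 79.6]]
shift [ 368.2 -107.    -2.5] turn [-0.0026 -0.0008 -0.0961] t 19.75 w 0.0479
```

The plain pin is seated: its far end is at row 79.2 against an expected 79.6. Next is the handled pin.

```bash
python3 -m creep '50 -15 0 0 0 -0.02; 105 -30 0 0 0 -0.04; 160 -46 0 0 0 -0.06; 215 -62 0 0 0 -0.08; 270 -78 0 0 0 -0.096' 0.31 25>/dev/null; python3 -m creep '50 -18 0 0 0 0; 98 -37 0 0 0 0; 98 -37 0 0 0 0; 98 -37 0 0 0 0'>/dev/null; python3 -m creep '0 0 0 0 0 0'; python3 calc.py .541 .199 .046 85.5;python3 - <<'E'
from h import *
p=snap("wrist","w11")
for k in("handled","tapered"): find(p,"pin_"+k,Z[k],1)
p["t"]=-p["R"].T@p["t"]*0
R=np.array([[1,0,-.002],[0,-.954,.301],[-.002,-.301,-.954]]); p["R"]=R; p["t"]=-R@np.array([.6247,.213,.4457])
print(onplane(p,[(213,20),(204,221),(209,57),(205,186)],.065).round(4).tolist())
print(onplane(p,[(160,26),(155,212)],.056).round(4).tolist())
E
```

```text
time: 20.38
tcp_pos: [0.5524, 0.0985, 0.1678]
eef_rot: [-0.0, 0.734, 0.679, -0.0]
force: [0.4, -0.5, -0.4]
grip_width: 0.0571
finger_force: 0.0
time: 21.0
tcp_pos: [0.5244, 0.1963, 0.1682]
eef_rot: [0.0, 0.735, 0.678, -0.0]
force: [0.8, -0.3, -0.2]
grip_width: 0.0568
finger_force: 0.0
shift [  4.1  16.4 122.2] turn [-0.0004  0.0005 -0.0016] t 21.0 w 0.0568
pin_handled 0.76 [268.9, 52.1, 326.4, 323.4] rect [0.5405 0.1984] mean [0.5418 0.2157] LW [0.0452 0.2554] ang 85.7
pin_tapered 0.63 [199.0, 59.2, 242.5, 291.8] rect [0.4735 0.2184] mean [0.4757 0.2336] LW [0.0309 0.2166] ang 85.2
[[0.5486, 0.3252, 0.065], [0.5307, 0.0782, 0.065], [0.5442, 0.2792, 0.065], [0.535, 0.1236, 0.065]]
[[0.4793, 0.3272, 0.056], [0.4613, 0.0871, 0.056]]
```

View pics/w11.png

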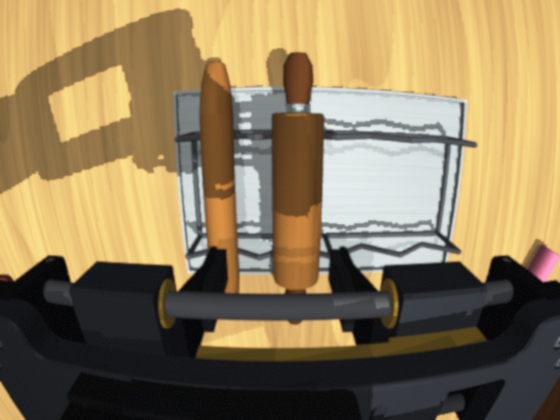

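The handled pin (297,200) and the tapered pin (217,170) are the only two left on the rack. I'm 16 mm short in x, so I'll align and then go down.

```bash
python3 -m creep '5 10 0 0 0 0; 6 16 0 0 0 0; 6 16 10 0 0 0; 6 16 40 0 0 0; 6 16 70 0 0 0'; python3 calc.py .5405 .201 .046 85.5
```

```text
time: 21.78
tcp_pos: [0.5403, 0.2022, 0.0972]
eef_rot: [-0.0, 0.734, 0.679, -0.0]
force: [0.3, -0.1, -0.6]
grip_width: 0.0568
finger_force: 0.0
shift [-1.1  0.3 51.2] turn [-0.0001  0.      0.0001] t 21.77 w 0.0568
```

```bash
python3 -m creep '-1 0 25 0 0 0; -1 0 45 0 0 0; -1 0 52 0 0 0; -1 0 52 0 0 0'; python3 -m creep '0 0 0 0 0 0; 0 0 0 0 0 0; 0 0 0 0 0 0' -1 25;  python3 calc.py .5405 .201 .046 85.5;python3 -m creep '0 0 -20 0 0 0; 0 0 -50 0 0 0; 0 0 -90 0 0 0; 0 0 -115 0 0 0; 0 0 -115 0 0 0'; python3 calc.py .5181 -.1723 .15 80
python3 - <<'E'
from h import *
s=status.observe()
p=snap("wrist","w12"); find(p,"pin_handled",s["tcp_pos"][2]+.019,1); print(s["tcp_pos"])
E
```

```text
time: 22.28
tcp_pos: [0.5404, 0.2012, 0.0463]
eef_rot: [-0.0, 0.734, 0.679, -0.0]
force: [-0.6, 0.1, 0.1]
grip_width: 0.0569
finger_force: 0.0
time: 22.65
tcp_pos: [0.5412, 0.2014, 0.0475]
eef_rot: [0.0, 0.734, 0.679, 0.001]
force: [-0.7, 0.2, 2.8]
grip_width: 0.0422
finger_force: 25.0
shift [-0.4 -0.6  1.5] turn [ 0.0017 -0.0005 -0.    ] t 22.65 w 0.0422
time: 23.28
tcp_pos: [0.5424, 0.2017, 0.1652]
eef_rot: [0.002, 0.734, 0.679, 0.003]
force: [-0.5, 0.3, -1.9]
grip_width: 0.0424
finger_force: 25.0
shift [-374.7    5.1   14.6] turn [ 0.0058 -0.0021  0.096 ] t 23.27 w 0.0424
pin_handled 0.58 [229.0, 15.7, 328.4, 346.9] rect [0.545  0.2416] mean [0.5454 0.247 ] LW [0.0434 0.1702] ang 85.5
[0.54236243 0.20165954 0.16521439]
```

```bash
python3 -m creep '-40 0 0 0 0 0.015; -95 1 0 0 0 0.03; -150 2 0 0 0 0.05; -205 3 0 0 0 0.07; -260 4 0 0 0 0.096' >/dev/null; python3 -m creep '-50 6 0 0 0 0; -100 11 0 0 0 0; -112 12 10 0 0 0; -112 12 20 0 0 0; -112 12 20 0 0 0'>/dev/null; python3 -m creep '0 0 0 0 0 0; 0 0 0 0 0 0' ; python3 calc.py .5181 -.1713 .043 80;  python3 - <<'E'
from h import *
p=snap("wrist","w13"); z=status.observe()["tcp_pos"][2]+.019
find(p,"pin_handled",z,1)
P=proj(p,[[.5181,-.1723,.057],[.5181+.055*.1736,-.1723+.055*.985,.072]]);print(P.round(1))
E
```

```text
time: 24.88
tcp_pos: [0.5168, -0.1699, 0.142]
eef_rot: [0.0, 0.766, 0.643, 0.0]
force: [0.4, -0.3, -1.0]
grip_width: 0.0423
finger_force: 25.0
shift [-1.2  1.4 99. ] turn [0.0007 0.0001 0.0014] t 24.88 w 0.0423
pin_handled 0.67 [229.9, 14.0, 327.0, 341.2] rect [ 0.5232 -0.1305] mean [ 0.5243 -0.1252] LW [0.0431 0.1704] ang 80.3
[[280.1 217.5]
 [280.5 151.7]]
```

View pics/w13.png

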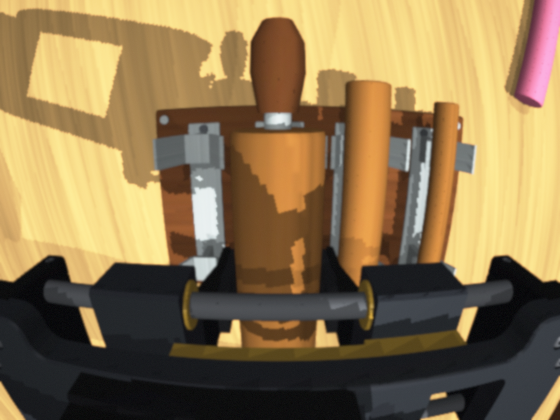

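The handled pin (279,180) is held over its saddle, with its barrel's far end at row 131; the plain pin (367,150) and thin pin (440,150) are seated. Lowering it.

```bash
python3 -m creep '-1.2 0.9 20 0 0 0; -1.2 0.9 45 0 0 0; -1.2 0.9 70 0 0 0; -1.2 0.9 96 0 0 0; -1.2 0.9 96 0 0 0'; python3 -m creep '0 0 2 0 0 0; 0 0 4 0 0 0; 0 0 5 0 0 0; 0 0 6 0 0 0; 0 0 6 0 0 0';python3 calc.py .5181 -.1713 .0395 80
```

```text
time: 25.6
tcp_pos: [0.5161, -0.1714, 0.0442]
eef_rot: [-0.001, 0.766, 0.643, -0.0]
force: [-0.0, 0.6, -1.5]
grip_width: 0.0423
finger_force: 25.0
time: 26.22
tcp_pos: [0.5172, -0.1721, 0.0398]
eef_rot: [0.0, 0.766, 0.643, 0.0]
force: [-0.6, -0.6, -0.3]
grip_width: 0.0425
finger_force: 25.0
shift [1.  0.7 0.3] turn [ 0.0004  0.0001 -0.    ] t 26.23 w 0.0425
```

```bash
python3 -m creep '1 0 1 0 0 0; 1 0 2 0 0 0; 1 0 2 0 0 0;1 0 2 0 0 0'
```

```text
time: 26.72
tcp_pos: [0.5174, -0.1721, 0.0397]
eef_rot: [0.001, 0.766, 0.643, -0.001]
force: [-7.9, -0.5, 13.9]
grip_width: 0.0426
finger_force: 25.0
```

```bash
python3 -m creep '0 -1 -0.5 0 0 0; 0 -1 -1 0 0 0'; python3 -m creep '0 0 0 0 0 0; 0 0 0 0 0 0; 0 0 0 0 0 0' 0.25; python3 -m creep '0 0 -10 0 0 0; 0 0 -40 0 0 0; 0 0 -90 0 0 0; 0 0 -130 0 0 0; 0 0 -130 0 0 0'>/dev/null; python3 -m creep '0 0 0 0 0 0; 0 0 0 0 0 0'
python3 - <<'E'
from h import *
p=snap("wrist","w14"); find(p,"pin_handled",.057,1)
print("expect ends px",proj(p,[[.5181+s*.125*.1736,-.1723+s*.125*.9848,.057] for s in(-1,1)]).round(1).tolist())
E
python3 calc.py .471 .207 .17 85.5
```

```text
time: 26.98
tcp_pos: [0.5173, -0.172, 0.0398]
eef_rot: [0.002, 0.766, 0.643, 0.0]
force: [0.0, -2.9, 2.7]
grip_width: 0.0426
finger_force: 25.0
time: 27.35
tcp_pos: [0.5158, -0.1704, 0.038]
eef_rot: [-0.001, 0.766, 0.643, -0.0]
force: [0.7, 0.3, -0.7]
grip_width: 0.0532
finger_force: 0.0
time: 28.22
tcp_pos: [0.5152, -0.1704, 0.167]
eef_rot: [-0.001, 0.766, 0.643, -0.001]
force: [0.3, 0.0, 0.3]
grip_width: 0.0544
finger_force: 0.0
pin_handled 0.84 [255.8, 60.0, 305.0, 326.0] rect [ 0.5163 -0.1741] mean [ 0.5194 -0.1572] LW [0.0436 0.2541] ang 80.2
expect ends px [[281.4, 322.9], [282.3, 62.0]]
shift [ 364.  -109.3   -2.4] turn [-0.0026 -0.0009 -0.0961] t 28.32 w 0.0544
```

The handled pin is seated, its ends within 2–3 px of expected. The tapered pin is last.

```bash
python3 -m creep '50 -15 0 0 0 -0.02; 105 -31 0 0 0 -0.04; 160 -48 0 0 0 -0.06; 215 -64 0 0 0 -0.08; 270 -81 0 0 0 -0.096' 0 20 >/dev/null; python3 -m creep '50 -9 0 0 0 0; 98 -19 0 0 0 0; 98 -19 0 0 0 0; 98 -19 0 0 0 0'>/dev/null; python3 -m creep '0 0 0 0 0 0'; python3 calc.py .4715 .207 .037 85.5;python3 - <<'E'
from h import *
p=snap("wrist","w15"); find(p,"pin_tapered",.056,1)
E
```

```text
time: 29.58
tcp_pos: [0.4722, 0.2071, 0.1682]
eef_rot: [-0.0, 0.735, 0.678, -0.0]
force: [-0.1, -0.6, 0.4]
grip_width: 0.0433
finger_force: 0.0
shift [ -0.   -0.7 131.2] turn [-0.0006  0.0005 -0.0016] t 29.57 w 0.0433
pin_tapered 0.62 [264.2, 62.4, 298.1, 294.7] rect [0.4737 0.2223] mean [0.4743 0.2264] LW [0.0298 0.2099] ang 85.6
```

```bash
python3 -m creep '0 0 40 0 0 0; 0 0 85 0 0 0; 0 0 118 0 0 0; 0 0 131 0 0 0; 0 0 131 0 0 0'; python3 -m creep '0 0 0 0 0 0; 0 0 0 0 0 0; 0 0 0 0 0 0' -1 20;  python3 calc.py .4715 .207 .037 85.5;python3 -m creep '0 0 -20 0 0 0; 0 0 -50 0 0 0; 0 0 -90 0 0 0; 0 0 -120 0 0 0; 0 0 -120 0 0 0'; python3 calc.py .4514 -.1594 .15 80
python3 - <<'E'
from h import *
s=status.observe()
p=snap("wrist","w16"); find(p,"pin_tapered",s["tcp_pos"][2]+.019,1); print(s["tcp_pos"])
E
```

```text
time: 30.3
tcp_pos: [0.4719, 0.2077, 0.0372]
eef_rot: [-0.0, 0.735, 0.678, -0.001]
force: [0.3, -0.3, 0.1]
grip_width: 0.0436
finger_force: 0.0
time: 30.68
tcp_pos: [0.4734, 0.2086, 0.0389]
eef_rot: [0.001, 0.734, 0.679, 0.001]
force: [1.2, -0.8, 4.0]
grip_width: 0.0286
finger_force: 20.0
shift [-1.7 -1.8  1.9] turn [ 0.0028 -0.0009  0.    ] t 30.68 w 0.0286
time: 31.3
tcp_pos: [0.474, 0.2089, 0.1605]
eef_rot: [0.001, 0.734, 0.679, 0.003]
force: [1.1, 0.5, -0.9]
grip_width: 0.0287
finger_force: 20.0
shift [-369.     6.2    9.8] turn [ 0.0055 -0.0023  0.0961] t 31.3 w 0.0287
pin_tapered 0.81 [246.0, 29.1, 312.3, 346.6] rect [0.4763 0.2454] mean [0.4773 0.258 ] LW [0.029  0.1631] ang 85.6
[0.47403867 0.20889298 0.16051806]
```

```bash
python3 -m creep '-40 0 0 0 0 0.015; -95 1 0 0 0 0.03; -150 2 0 0 0 0.05; -205 3 0 0 0 0.07; -260 4 0 0 0 0.096' >/dev/null; python3 -m creep '-50 6 0 0 0 0; -95 11 0 0 0 0; -106 12 10 0 0 0; -106 12 20 0 0 0; -106 12 20 0 0 0'>/dev/null; python3 -m creep '0 0 0 0 0 0; 0 0 0 0 0 0' ; python3 calc.py .4513 -.1587 .0435 80;  python3 - <<'E'
from h import *
p=snap("wrist","w17"); z=status.observe()["tcp_pos"][2]+.019
find(p,"pin_tapered",z,1)
P=proj(p,[[.4512,-.1605,.057],[.4512+.055*.1736,-.1605+.055*.985,.072]]);print(P.round(1))
E
```

```text
time: 32.9
tcp_pos: [0.4496, -0.157, 0.1379]
eef_rot: [0.0, 0.766, 0.643, 0.0]
force: [-0.5, -0.1, -1.1]
grip_width: 0.0287
finger_force: 20.0
shift [-1.4  1.9 94.4] turn [0.0007 0.0001 0.0014] t 32.9 w 0.0287
pin_tapered 0.89 [248.0, 29.2, 312.3, 346.7] rect [ 0.4555 -0.1208] mean [ 0.4576 -0.1086] LW [0.0291 0.1634] ang 80.2
[[280.9 220.3]
 [281.4 153.7]]
```

View pics/w17.png

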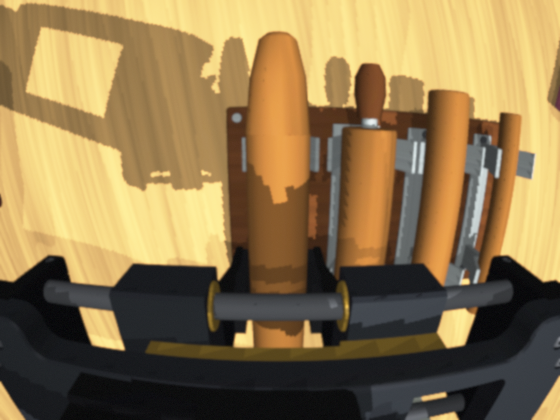

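The tapered pin (278,170) is about 2 mm left of its saddle's axis (281), and the other three are seated. Lowering it with a +1.5 mm correction.

```bash
python3 -m creep '-1.2 1.4 20 0 0 0; -1.2 1.4 45 0 0 0; -1.2 1.4 70 0 0 0; -1.2 1.4 92 0 0 0; -1.2 1.4 92 0 0 0'; python3 -m creep '0 0 2 0 0 0; 0 0 4 0 0 0; 0 0 5 0 0 0; 0 0 6 0 0 0; 0 0 6 0 0 0';python3 calc.py .4513 -.1587 .04 80
```

```text
time: 33.62
tcp_pos: [0.4493, -0.1584, 0.0444]
eef_rot: [-0.001, 0.766, 0.643, -0.0]
force: [0.6, 0.8, -1.2]
grip_width: 0.0283
finger_force: 20.0
time: 34.25
tcp_pos: [0.4505, -0.1593, 0.0398]
eef_rot: [0.0, 0.766, 0.643, 0.0]
force: [-0.3, 0.5, -0.2]
grip_width: 0.0283
finger_force: 20.0
shift [ 0.7  0.7 -0.2] turn [ 0.0004  0.0001 -0.0001] t 34.25 w 0.0283
```

```bash
python3 -m creep '0.5 0 1 0 0 0; 0.5 0 2 0 0 0; 0.5 0 2 0 0 0;0.5 0 2 0 0 0'
```

```text
time: 34.75
tcp_pos: [0.4506, -0.1593, 0.0396]
eef_rot: [0.0, 0.766, 0.643, -0.0]
force: [-8.9, 1.9, 18.3]
grip_width: 0.0285
finger_force: 20.0
```

```bash
python3 -m creep '0 -1 -0.5 0 0 0; 0 -1 -1 0 0 0'; python3 -m creep '0 0 0 0 0 0; 0 0 0 0 0 0; 0 0 0 0 0 0' -0.05; python3 -m creep '0 0 -10 0 0 0; 0 0 -40 0 0 0; 0 0 -90 0 0 0; 0 0 -130 0 0 0; 0 0 -130 0 0 0'>/dev/null; python3 -m creep '0 30 -40 0 0 0; 0 80 -60 0 0 0; 0 100 -60 0 0 0;0 100 -60 0 0 0;0 100 -60 0 0 0'
python3 - <<'E'
from h import *
p=snap("wrist","w18")
C=dict(tapered=(.4512,-.1605,.12),handled=(.5181,-.1723,.125),plain=(.5851,-.1841,.11),thin=(.652,-.1959,.1))
for k,(x,y,L) in C.items():
    find(p,"pin_"+k,.057,2); print("  exp far end",proj(p,[[x+L*.1736,y+L*.985,.057]]).round(1))
q=snap("side","s2")
for k in C: find(q,"pin_"+k,.057,2)
a=p["pixels"][...,::-1]; b=q["pixels"][150:290,210:400,::-1]
cv2.imwrite("pics/fin.png",np.vstack([a[:300],cv2.resize(b,(407,300))[:, :].repeat(1,0) if 0 else cv2.copyMakeBorder(cv2.resize(b,(407,300)),0,0,0,153,cv2.BORDER_CONSTANT)]))
E
```

```text
time: 35.0
tcp_pos: [0.4505, -0.1593, 0.0397]
eef_rot: [0.001, 0.766, 0.643, 0.0]
force: [0.8, -1.5, 2.8]
grip_width: 0.0289
finger_force: 20.0
time: 35.38
tcp_pos: [0.449, -0.1582, 0.0381]
eef_rot: [-0.0, 0.766, 0.643, -0.0]
force: [0.2, -0.2, 0.2]
grip_width: 0.0403
finger_force: 0.0
time: 36.62
tcp_pos: [0.5465, -0.1753, 0.2271]
eef_rot: [-0.001, 0.766, 0.643, -0.001]
force: [-0.1, -0.9, 0.1]
grip_width: 0.0415
finger_force: 0.0
pin_tapered 0.58 [173.5, 80.6, 208.0, 284.1] rect [ 0.4502 -0.1571] mean [ 0.4522 -0.1477] LW [0.0307 0.2299] ang 80.3
  exp far end [[184.8  79.5]]
pin_handled 0.85 [228.5, 70.3, 272.8, 290.9] rect [ 0.5167 -0.1718] mean [ 0.5181 -0.1651] LW [0.0431 0.2483] ang 80.6
  exp far end [[250.1  71.4]]
pin_plain 0.78 [295.1, 86.6, 337.3, 291.8] rect [ 0.5835 -0.1882] mean [ 0.5854 -0.1716] LW [0.0381 0.2308] ang 80.2
pin_plain 0.56 [457.8, 1.1, 506.3, 100.8] rect [ 0.8093 -0.0387] mean [ 0.8056 -0.0466] LW [0.0401 0.1503] ang 61.4
  exp far end [[317.8  86.1]]
pin_thin 0.78 [362.0, 97.9, 395.4, 267.8] rect [ 0.653  -0.1897] mean [ 0.654 -0.184] LW [0.0231 0.188 ] ang 79.9
  exp far end [[382.   99.1]]
pin_tapered 0.84 [333.7, 176.1, 349.6, 217.6] rect [ 0.4483 -0.1655] mean [ 0.4502 -0.1591] LW [0.0326 0.2572] ang 81.8
pin_handled 0.74 [313.0, 176.0, 333.5, 218.0] rect [ 0.5165 -0.1775] mean [ 0.5175 -0.1694] LW [0.0421 0.2627] ang 80.1
pin_plain 0.88 [188.2, 206.3, 241.8, 246.6] rect [0.8372 0.0426] mean [0.84   0.0487] LW [0.0488 0.2392] ang 63.3
pin_plain 0.78 [288.9, 172.0, 313.4, 212.0] rect [ 0.5832 -0.1894] mean [ 0.5841 -0.1812] LW [0.0379 0.2682] ang 79.9
pin_thin 0.59 [272.8, 175.9, 291.6, 207.5] rect [ 0.6524 -0.1982] mean [ 0.6538 -0.1883] LW [0.0248 0.2181] ang 81.5
```

View pics/fin.png

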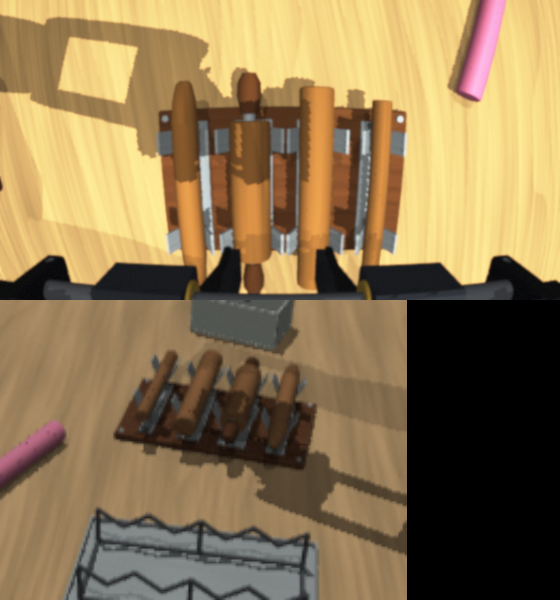

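All four pins lie in their saddles: tapered (187,180), handled (250,185), plain (315,185), thin (379,185). The far ends are within about 1.5 px of expected, the drying rack is empty and the robot is clear, so I'm handing in.

```bash
python3 -c "
from workcell import ctrl; print(ctrl.close_job())"
```

```text
the job is handed in; nothing more can be done
None
```

All four rolling pins are down in their matching saddles, with camera checks putting their ends within about 1 mm of centred; nothing was dropped, I did not go near the flour tub or scraper, and the job was handed in at about 37 s.

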